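Stack the nested parts bins turn-about on the loaded one

TASK

Two empty grey parts bins lie nested in each other on the sloping stand. Build a tower on the bin that holds the box of staples: first set the upper one of the nested pair on it, then the other one on top of that, each turned end for end to the bin below so that it stands level and fully seated on that bin's rim instead of nesting into it. Leave the loaded bin where it stands, its box inside, and do not disturb the small things lying around.

Things in the scene. Friction and masses are not known exactly. Their poses are not given: they have to be found in the camera images.
- bin_upper: grey plastic parts bin, empty, 0.09 kg (varies), the upper of the nested pair, sloping 25 deg. 120 long (own x) x 62 wide (own y) x 50 mm high. Origin: centre of underside; own z out of its mouth, +x toward its full-height back end. Front (-x): wall cut down to 34 mm, 30 mm wide, blank paper label below. Upper side walls flat, 3.5 mm thick, unbroken from x = -16 to +36 mm: grip there across the width
- bin_under: same kind of bin with the same axes, empty, 0.09 kg (varies), the lower of the nested pair, lying on the stand. While nested only the top 27 mm of bin_upper (its wide part) stand above this one's rim; both are 62 mm wide, so fingertips deeper than 27 mm below the upper rim would grip both. bin_upper pulls out along its own z and is free after 23 mm
- bin_loaded: same kind of bin with the same axes, 0.3 kg, standing level on the worktop, staple box inside: foot of the tower. Fronts the same way, a bin nests: underside 27 mm above that of the bin below. Turned end for end (front over the other's back) it stacks: underside 42 mm above, centres in line, its base dipping 8 mm into the mouth with 2 mm play either side across, 3 mm along
- bin_upper_front (a point): middle of bin_upper's front end, bottom of the cut (own x -58, y 0, z 34 mm). Every bin: below 23 mm high it is 107 x 51 mm outside; mouth 113 x 55 mm inside. Two foot ribs a side at x = +44 and -24 mm, 12 mm wide, undersides 8 mm up; above each a 16 mm wide open slot in the side wall from 32 mm up to the rim. Ribs go down the slots (nest) or stand on the rim (stack)
- bin_under_front (a point): middle of bin_under's front end, at the bottom of the cut (own x -58, y 0, z 34 mm)
- bin_loaded_front (a point): middle of bin_loaded's front end, at the bottom of the cut (own x -58, y 0, z 34 mm)
- stand: fixed stand of bare bent aluminium sheet, 61 mm wide; its plate, 126 mm long, slopes 25 deg, low end toward the robot, rising along own +x, plate centre 50 mm up; 14 mm lip at the low end, 5 mm side rails. Origin on the worktop under the plate's centre, own z vertical. The nested bins lie on it, fronts at the low end
- refill_box: white card box of staples with a red corner, 38 x 64 x 24 mm, lying on the 3 mm floor of bin_loaded; stays there. Origin: centre of its underside
- eraser: eraser in a card sleeve, 23 x 58 x 13 mm, on the worktop; bystander. Origin: centre of its underside
- marker: marker pen, 17 x 135 x 16 mm, lying between stand and loaded bin; bystander. Origin: centre of its underside
- tape_roll: roll of masking tape, 96 mm across, 25 mm high, lying flat; bystander. Origin: centre of its underside
- clip_dish: round dark dish of paper clips, 81 mm across, 24 mm high; bystander. Origin: centre of its underside
There are look-alikes about, which are no part of the job. There is more than one size of the refill_box; the one meant has the size given above.

How it is judged (in metres and radians):
On the way:
1. the upper bin of the nested pair stands stacked, turned end for end, on the loaded bin (z of bin_upper in the frame of bin_loaded between 0.039 and 0.0455 m and x of bin_upper in the frame of bin_loaded between -0.005 and 0.005 m and y of bin_upper in the frame of bin_loaded between -0.005 and 0.005 m and x of bin_upper_front in the frame of bin_loaded above 0.05 m and angle between bin_upper's own z axis and vertical below 0.04 rad and linear speed of bin_upper below 0.02 m/s and contact force between the fingers and bin_upper below 0.1 N), for 0.3 s.
At the end, for the whole second after the job is handed in: bin_upper sits on bin_loaded and bin_under on bin_upper, each front over the back of the bin below, undersides 39 to 45.5 mm apart, centred within 5 mm, level within 0.04 rad (loaded bin 0.03), at rest; staple box on the loaded bin's floor (12 mm up, 35 mm off centre at most) (z of bin_upper in the frame of bin_loaded between 0.039 and 0.0455 m and x of bin_upper in the frame of bin_loaded between -0.005 and 0.005 m and y of bin_upper in the frame of bin_loaded between -0.005 and 0.005 m and x of bin_upper_front in the frame of bin_loaded above 0.05 m and angle between each of bin_upper, bin_under's own z axis and vertical below 0.04 rad and linear speed of each of bin_upper, bin_under, bin_loaded below 0.02 m/s and z of bin_under in the frame of bin_upper between 0.039 and 0.0455 m and x of bin_under in the frame of bin_upper between -0.005 and 0.005 m and y of bin_under in the frame of bin_upper between -0.005 and 0.005 m and x of bin_under_front in the frame of bin_upper above 0.05 m and z of refill_box in the frame of bin_loaded below 0.012 m and horizontal distance between refill_box and bin_loaded below 0.035 m and angle between bin_loaded's own z axis and vertical below 0.03 rad); the robot touches nothing.
It fails at once if the loaded bin is moved by more than 30 mm (distance of bin_loaded from where it was at the start of the episode above 0.03 m).
It fails at once if a bystander (eraser, marker, tape roll, clip dish) is moved by more than 30 mm (distance of any of eraser, marker, tape_roll, clip_dish from where it was at the start of the episode above 0.03 m).
It also fails if it takes over 67 s, if anything falls off the work surface, if the arm or the gripper's body presses on something with over 40 N, if the wrist force passes 120 N, or if a joint passes its speed limit or range.

ROBOT

A 7-joint arm with a two-finger parallel gripper is mounted at the origin on a cart in front of the work surface, level with it; the furniture and walls round the work are solid. World frame = base frame: x ahead of the robot, y to its left, z up, the work surface at z = 0. Lengths are in mm, angles in rad, forces in N, time in s.
With the tool pointing down it reaches from about 350 to 900 mm from the base axis. Payload 7.2 kg.
Tool frame: the origin (TCP) lies at the very end of the fingers, on their centre line; the grasp point (between the pads) lies 19 mm behind it; z points along the fingers, y is the line along which they close (so a half turn about z gives the same grasp; the last joint's range is limited). The gripper opens to 85 mm and grips with 20 to 120 N. Pads are 22 mm wide; open, the fingers measure 114 mm over their backs; the gripper's body (76 mm by 85 mm) begins 54 mm behind the grasp point. The pads swing forward as they close: fully open they stand 13 mm farther back than shut.
Start: joints at [1.251, 0.411, -0.013, 1.596, 0.006, 1.134, -0.082], TCP at [155.705, -605.297, 231.297] pointing down, gripper open.
Joint ranges: [-2.95, 2.95], [-0.29, 1.99], [-1.47, 1.44], [0.14, 2.54], [-1.03, 4.17], [0.13, 1.85], [-2.86, 2.86]. Speed limits (rad/s): [2.39, 2.39, 3.01, 3.01, 3.14, 3.14, 3.14].

INTERFACE

Orientations are given as a unit quaternion [x, y, z, w].
In Python, from station import arm gives the robot as it stands.
- The arm moves only by the tool jog_arm, never from a script. Its arguments are lists of equal length, an entry for each row: "dp": the shift along the tool's x, y, z in m, a list of three; "rot": the turn, a rotation vector about the tool's x, y, z in rad, a list of three; "gripper": the gripper's target within -1 to 1 (shut at 1, half-way at 0, fully open at -1). A call has 1 to 12 rows; each row is the pose to reach, as a shift and turn from the pose commanded when the call began, along the tool's axes at that moment; what a row does not reach only later rows make up. A row lasts 1/10 s, in which the tool goes at most 50 mm and 8.59 degrees, less where a joint would pass 70% of its speed; a pose out of reach is approached as far as the arm can. A call with a gripper value outside its range is refused whole. The fingers move at their own pace and stop on an object; "force" is the grip in N (left out, the last holds). Time passes only in rows, so rows that repeat a pose let the fingers close. It gives the time, the measured TCP pose, the force, the opening and the grip force at its end, in the units of the state.
- arm.sense(): the state, without advancing time (a new reading comes with each control period).
- arm.get_image(name): name is "side" or "top"; returns the picture (384x512x3 uint8, blue, green, red); there is no depth.
- arm.get_calibration(name): a dict with "intrinsics" (3x3 intrinsics, pixels), "R" (3x3) and "t" (3): a world point X has camera coordinates R X + t. Camera axes: x right, y down, z forward; pixel columns grow to the right and rows downward; lengths in mm; the calibration is good to about 2 mm. A picture is of the moment at which its call begins. get_calibration takes no time and is no camera call.
- arm.hand_in(): hands the job in; it is judged then, once.
The state is a dict: "clock": time; "qpos": joint angles; "qvel": joint speeds; "joint_torque": joint torques, N m; "position": TCP position; "tcp_rot": TCP orientation; "wrist_force": force on the tool from outside, world axes, zero at the start; "moment": the same for the moment, N m; "opening": finger opening in mm; "gripper_force": force on a finger pad.
Only numpy, scipy, OpenCV 4.12 (cv2) and the standard library are available. Lean on these libraries where they do the work, as an engineer would, in place of code of your own. Each camera call takes 0.05 s, during which the arm holds its last target. There are 200 camera calls.

## Working session

There is one attempt and no reset: what is moved stays moved. The work goes in short steps, Python scripts to look and compute and a tool call to move; the robot and the scene stay as the last step left them, time stands still between calls to the robot, and variables do not carry over. Pictures are saved under pics/ and viewed, at most 10 in all, crops included, and the job is handed in when it is done.

Besides the shell and the picture viewer there is one more tool, called after ">>>" as name(argument=value, ...) on one line, values as JSON. jog_arm: Moves the arm, as the interface text tells. Its arguments: {"type":"object","properties":{"dp":{"type":"array","items":{"type":"array","items":{"type":"number"}}},"rot":{"type":"array","items":{"type":"array","items":{"type":"number"}}},"gripper":{"type":"array","items":{"type":"number"}},"force":{"type":"number"}},"required":["dp","rot","gripper"]}

```bash
mkdir -p pics; python3 - <<'E'
from station import arm
import cv2,numpy as np
for n in("top","side"):
    im=arm.get_image(n); cv2.imwrite(f"pics/{n}0.png",im)
    c=arm.get_calibration(n); print(n,np.round(c["intrinsics"],1).tolist(),np.round(c["R"],4).tolist(),np.round(c["t"],1).tolist(), (-c["R"].T@c["t"]).round(0))
s=arm.sense(); print(s)
E
```

```text
top [[489.3, 0.0, 249.4], [0.0, 489.3, 200.3], [0.0, 0.0, 1.0]] [[-0.0111, -0.9999, -0.0042], [-0.9857, 0.0117, -0.1683], [0.1684, 0.0022, -0.9857]] [-105.6, 486.0, 1551.0] [ 217. -115. 1610.]
side [[411.7, 0.0, 258.1], [0.0, 411.7, 193.3], [0.0, 0.0, 1.0]] [[-0.9976, 0.0682, -0.0085], [0.0627, 0.8529, -0.5182], [-0.0281, -0.5176, -0.8552]] [495.2, 110.5, 1150.8] [ 519.  468. 1046.]
{'clock': 0.1, 'qpos': array([ 1.2507801 ,  0.41186112, -0.01275778,  1.59696656,  0.00560152,
        1.13431729, -0.08217222]), 'qvel': array([ 0.00035945,  0.0008755 ,  0.00162924, -0.00145097,  0.00070398,
        0.00058848, -0.00096565]), 'joint_torque': array([ 3.09585506e-03, -6.01827693e+01,  6.84502088e-01, -3.00088727e+01,
        1.40096160e-02,  6.37745528e-03,  7.22988193e-05]), 'position': array([ 155.60072335, -604.8466363 ,  230.50870579]), 'tcp_rot': array([ 9.92077813e-01,  1.25622604e-01, -1.39896738e-04, -7.45359561e-04]), 'wrist_force': array([ 0.2469215 ,  1.71270733, -0.5226229 ]), 'moment': array([-0.01946471, -0.03963148, -0.01835855]), 'gripper_force': 0.0, 'opening': 85.35325119213383}
```

View pics/top0.png

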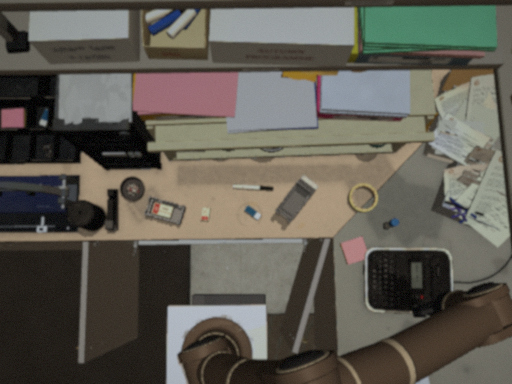

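View pics/side0.png

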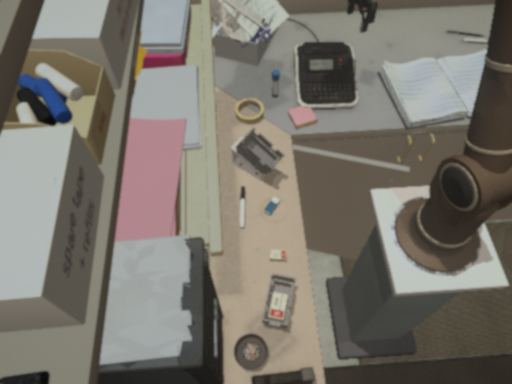

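The top view shows the nested pair at about (295,202), the bin with a box at (165,211), a loose small staple box at (205,214), which is a look-alike, the marker at (253,188) and the eraser at (252,212). The side view shows the pair at (258,157) and the loaded bin at (280,302). I'll enlarge both bins to confirm.

```bash
python3 - <<'E'
import cv2,numpy as np
t=cv2.imread("pics/top0.png");s=cv2.imread("pics/side0.png")
def c(im,x,y,w,h,k=8): return cv2.resize(im[y:y+h,x:x+w],(400,300),interpolation=cv2.INTER_CUBIC)
cv2.imwrite("pics/z.png",np.vstack([np.hstack([c(t,268,172,56,42+14)[:300],c(s,226,124,64,64)]),np.hstack([c(t,140,190,48,36),c(s,250,270,64,64)])]))
E
```

```text
(no output)
```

View pics/z.png

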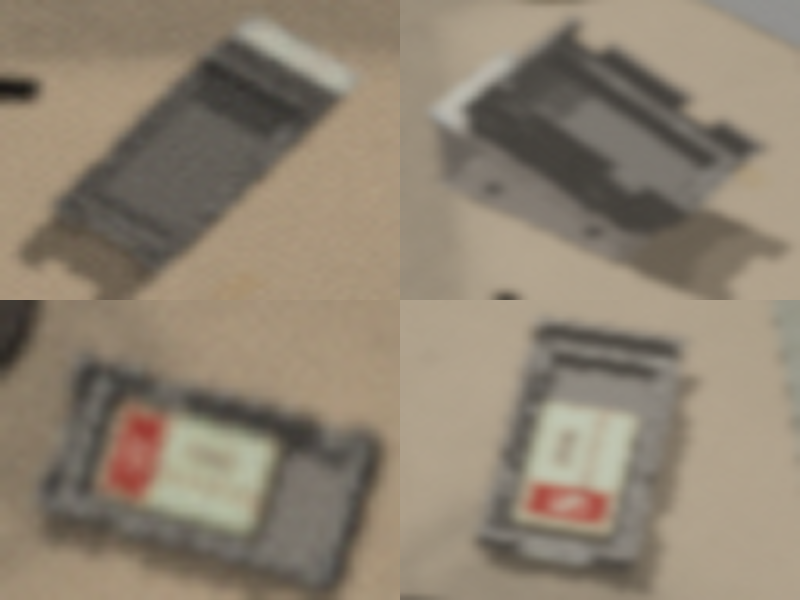

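The crops settle which bin is which. The pair's low end (its fronts) points to the image's lower left, with the bright aluminium of the high end at upper right.

The bin at top (165,211) / side (280,302) has a staple box inside, so it is bin_loaded. The loose box at (205,214) is smaller and stands outside, so it is the look-alike. The loaded bin's label and front cut show on its +y end (near end in side view, left in top view). Next I'll measure the outlines.

```bash
cat > h.py <<'E'
import cv2,numpy as np
from station import arm
def ray(n,px,z):
    c=arm.get_calibration(n);R=np.array(c["R"]);t=np.array(c["t"]);K=np.array(c["intrinsics"])
    o=-R.T@t; d=R.T@np.linalg.inv(K)@np.array([px[0],px[1],1.]); return o+d*(z-o[2])/d[2]
def proj(n,X):
    c=arm.get_calibration(n);p=np.array(c["intrinsics"])@(np.array(c["R"])@X+np.array(c["t"])); return p[:2]/p[2]
def tri(p,q):
    A=[];b=[]
    for n,px in(("top",p),("side",q)):
        c=arm.get_calibration(n);R=np.array(c["R"]);o=-R.T@np.array(c["t"]);d=ray(n,px,0)-o;d/=np.linalg.norm(d)
        P=np.eye(3)-np.outer(d,d);A.append(P);b.append(P@o)
    return np.linalg.lstsq(np.vstack(A),np.hstack(b),rcond=None)[0]
E
python3 - <<'E'
from h import *
for n,f,rois in(("top","pics/top0.png",dict(load=(140,190,50,40),pair=(266,170,58,60))),("side","pics/side0.png",dict(load=(254,266,50,70),pair=(226,120,66,72)))):
    im=cv2.imread(f)
    for k,(x,y,w,h) in rois.items():
        c=cv2.resize(im[y:y+h,x:x+w],None,fx=8,fy=8,interpolation=cv2.INTER_CUBIC)
        b=cv2.GaussianBlur(cv2.cvtColor(c,cv2.COLOR_BGR2LAB)[...,2],(9,9),0)
        th,m=cv2.threshold(b,0,255,cv2.THRESH_BINARY_INV|cv2.THRESH_OTSU)
        cs,_=cv2.findContours(m,cv2.RETR_EXTERNAL,cv2.CHAIN_APPROX_NONE)
        g=max(cs,key=cv2.contourArea); hull=cv2.convexHull(g)
        a=cv2.approxPolyDP(hull,10,True)[:,0]
        cv2.drawContours(c,[g],-1,(0,255,0),1); cv2.polylines(c,[a],True,(0,0,255),1)
        cv2.imwrite(f"pics/m_{n}_{k}.png",c)
        z=50 if k=="load" else 116
        print(n,k,th); 
        for p in a:
            q=(p+.5)/8-.5+[x,y]; print(p,q.round(1),ray(n,q,z).round(0)[:2])
a=[cv2.resize(cv2.imread(f"pics/m_{n}_{k}.png"),(400,300)) for n in("top","side") for k in("load","pair")]
cv2.imwrite("pics/mm.png",np.vstack([np.hstack(a[:2]),np.hstack(a[2:])]))
E
```

```text
top load 138.0
[67 51] [147.9 195.9] [501. 218.]
[124  55] [155.1 196.4] [499. 194.]
[358 128] [184.3 205.6] [468.  99.]
[363 161] [184.9 209.7] [455.  97.]
[330 267] [180.8 222.9] [412. 110.]
[301 285] [177.2 225.2] [405. 121.]
[ 45 228] [145.2 218.1] [429. 225.]
[ 29 189] [143.2 213.2] [445. 232.]
top pair 137.0
[308  43] [304.1 174.9] [ 550. -283.]
[413 138] [317.2 186.8] [ 512. -323.]
[202 413] [290.8 221.2] [ 405. -238.]
[172 425] [287.1 222.7] [ 401. -226.]
[ 80 350] [275.6 213.3] [ 430. -192.]
[ 79 315] [275.4 208.9] [ 444. -191.]
[287  46] [301.4 175.3] [ 549. -275.]
side load 137.0
[149  60] [272.2 273.1] [467. 103.]
[332 105] [295.1 278.7] [411. 122.]
[330 187] [294.8 288.9] [415. 148.]
[267 517] [286.9 330.2] [445. 245.]
[ 95 483] [265.4 325.9] [494. 232.]
[ 66 446] [261.8 321.3] [502. 221.]
side pair 136.0
[218  65] [252.8 127.7] [ 489. -320.]
[462 280] [283.3 154.6] [ 410. -217.]
[375 406] [272.4 170.3] [ 445. -166.]
[287 476] [261.4 179.1] [ 477. -139.]
[ 52 343] [232.1 162.4] [ 554. -200.]
[ 35 218] [229.9 146.8] [ 558. -255.]
[131 123] [241.9 134.9] [ 522. -295.]
```

View pics/mm.png

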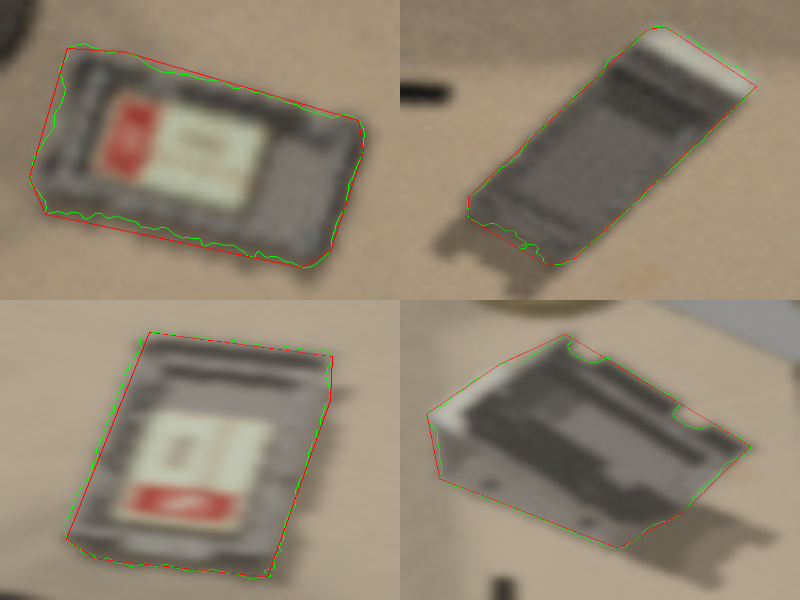

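The outlines are clean. Casting the loaded bin's rim at z=50 gives a centre near (454,168) and a front yaw near 74.5 deg. Next I'll solve the pair's rim corners at their own heights.

```bash
python3 - <<'E'
from h import *
print("side far corners",ray("side",(252.8,127.7),141).round(1),ray("side",(283.3,154.6),91).round(1))
for n,p in(("FL",(275.5,210.5)),("FR",(289,222.2)),("FR2",(290.8,221.2))): print(n,ray("top",p,91).round(1))
for n,p in(("BL",(296.7,183)),("BR",(309.5,195.6))): print(n,ray("top",p,141).round(1))
print("tri FR",tri((290,221.8),(283.3,154.6)).round(1),"tri BR",tri((309.5,195.6),(252.8,127.7)).round(1))
# axis midpoint in top: project model hypotheses
def rim(cx,cy,yaw,cz=116,s=np.deg2rad(25)):
    u=np.array([np.cos(yaw),np.sin(yaw),0]);v=np.array([-u[1],u[0],0]);a=u*np.cos(s)+np.array([0,0,np.sin(s)])
    return [np.array([cx,cy,cz])+60*i*a+31*j*v for i,j in((1,1),(1,-1),(-1,-1),(-1,1))]
for cx,cy,y in((452,-240,-50),):
    for P in rim(cx,cy,np.deg2rad(y)): print(P.round(0),proj("top",P).round(1),proj("side",P).round(1))
# plate high corners z=50+63 sin25=76.6
print("plate hi",ray("top",(302.7,174.8),76.6).round(1),ray("top",(317.2,186.8),76.6).round(1),ray("side",(229.9,146.8),76.6).round(1))
E
```

```text
side far corners [ 489.9 -298.9  141. ] [ 407.  -234.8   91. ]
FL [ 442.6 -192.8   91. ]
FR [ 405.2 -234.3   91. ]
FR2 [ 408.3 -240.    91. ]
BL [ 519.6 -256.9  141. ]
BR [ 479.9 -294.8  141. ]
tri FR [ 406.7 -237.7   87.2] tri BR [ 485.  -296.4  141.2]
[ 511. -262.  141.] [298.4 185.8] [246.2 138.3]
[ 463. -302.  141.] [311.9 201. ] [262.1 126.3]
[ 393. -218.   91.] [284.  226.1] [288.7 159. ]
[ 441. -178.   91.] [270.9 211.2] [273.3 171.6]
plate hi [ 559.5 -283.1   76.6] [ 519.7 -328.2   76.6] [ 559.9 -285.6   76.6]
```

```bash
cat >> h.py <<'E'
from scipy.spatial.transform import Rotation as Ro
def frame(yaw,tilt=0):  # tool x along bin +x (yaw deg, rising tilt deg)
    y,s=np.deg2rad([yaw,tilt]);u=np.array([np.cos(y),np.sin(y),0]);z=np.array([0,0,1.])
    a=u*np.cos(s)+z*np.sin(s);n=-u*np.sin(s)+z*np.cos(s)
    return np.column_stack([a,np.cross(-n,a),-n])
def cur():
    s=arm.sense();return np.array(s["position"]),Ro.from_quat(s["tcp_rot"]).as_matrix()
def plan(P,F,p0=None,F0=None):
    p,R=cur()
    if p0 is not None:p,R=p0,F0
    print("dp",(R.T@(np.array(P)-p)/1000).round(4),"rot",Ro.from_matrix(R.T@F).as_rotvec().round(4))
C=np.array([464.5,-245.5,116.]);FY=-39
E
python3 - <<'E'
from h import *
F=frame(FY,25);n=-F[:,2]
plan(C+5*F[:,0]+60*n,F); print(C+5*F[:,0]+60*n)
E
```

```text
dp [ 0.3763 -0.2876  0.0584] rot [-0.2047  0.4048  0.917 ]
[ 448.31550266 -232.39405247  172.49155853]
```

>>> jog_arm(dp=[[0.376, -0.288, 0.03], [0.376, -0.288, 0.03], [0.376, -0.288, 0.03], [0.376, -0.288, 0.03], [0.376, -0.288, 0.03], [0.376, -0.288, 0.03], [0.376, -0.288, 0.03], [0.376, -0.288, 0.03], [0.376, -0.288, 0.058], [0.376, -0.288, 0.058], [0.376, -0.288, 0.058], [0.376, -0.288, 0.058]], rot=[[-0.205, 0.405, 0.917], [-0.205, 0.405, 0.917], [-0.205, 0.405, 0.917], [-0.205, 0.405, 0.917], [-0.205, 0.405, 0.917], [-0.205, 0.405, 0.917], [-0.205, 0.405, 0.917], [-0.205, 0.405, 0.917], [-0.205, 0.405, 0.917], [-0.205, 0.405, 0.917], [-0.205, 0.405, 0.917], [-0.205, 0.405, 0.917]], gripper=[-1, -1, -1, -1, -1, -1, -1, -1, -1, -1, -1, -1], force=30)

```text
clock: 1.3
position: [449.0, -230.8, 172.9]
tcp_rot: [0.92, -0.325, 0.205, 0.073]
wrist_force: [0.4, -0.9, 0.0]
opening: 85.3
gripper_force: 0.0
```

```bash
python3 - <<'E'
from h import *
F=frame(FY,25);n=-F[:,2]
s=arm.sense();print(s["position"].round(1),s["qpos"].round(2),s["clock"])
plan(C+5*F[:,0]+60*n,F); plan(C+5*F[:,0]-28*n,F)
a=arm.get_image("top")[150:250,240:350];b=arm.get_image("side")[80:200,190:320]
cv2.imwrite("pics/h1.png",np.hstack([cv2.resize(a,(400,364),interpolation=2),cv2.resize(b,(394,364),interpolation=2)]))
E
```

```text
[ 449.  -230.8  172.9] [ 0.54  0.1  -0.3   2.28  0.53  0.42 -2.45] 1.3
dp [0.0002 0.0017 0.0005] rot [ 0.0001 -0.0019  0.0013]
dp [0.     0.0017 0.0885] rot [ 0.0001 -0.0019  0.0013]
```

View pics/h1.png

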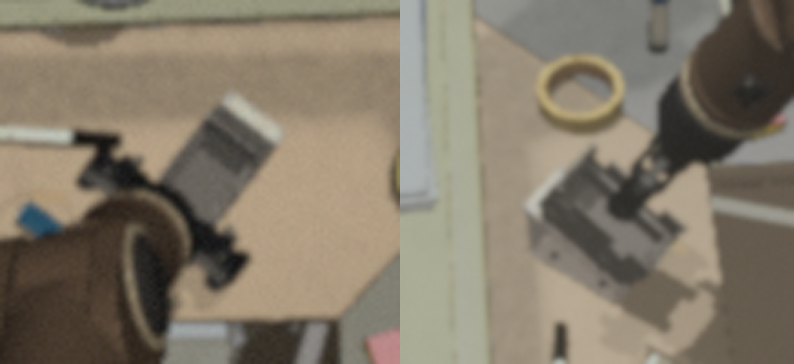

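The gripper (left crop, fingers near (100,170) and (225,265)) straddles the bin axis across its width. Descending now.

>>> jog_arm(dp=[[0, 0.0017, 0.02], [0, 0.0017, 0.04], [0, 0.0017, 0.055], [0, 0.0017, 0.065], [0, 0.0017, 0.075], [0, 0.0017, 0.082], [0, 0.0017, 0.088], [0, 0.0017, 0.088], [0, 0.0017, 0.088]], rot=[[0, 0, 0], [0, 0, 0], [0, 0, 0], [0, 0, 0], [0, 0, 0], [0, 0, 0], [0, 0, 0], [0, 0, 0], [0, 0, 0]], gripper=[-1, -1, -1, -1, -1, -1, -1, -1, -1])

```text
clock: 2.3
position: [475.8, -257.7, 93.7]
tcp_rot: [0.92, -0.326, 0.204, 0.073]
wrist_force: [-1.2, -0.5, 0.1]
opening: 85.6
gripper_force: 0.0
```

```bash
python3 - <<'E'
from h import *
a=arm.get_image("top")[150:250,240:350];b=arm.get_image("side")[80:200,190:320]
cv2.imwrite("pics/h2.png",np.hstack([cv2.resize(a,(400,364),interpolation=2),cv2.resize(b,(394,364),interpolation=2)]))
E
```

```text
(no output)
```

View pics/h2.png

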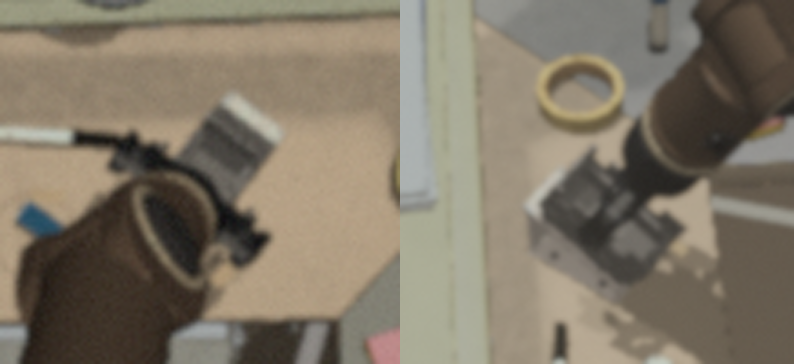

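The fingers straddle the bin with no contact force. Closing.

>>> jog_arm(dp=[[0, 0, 0], [0, 0, 0], [0, 0, 0], [0, 0, 0], [0, 0, 0], [0, 0, 0], [0, 0, 0], [0, 0, 0]], rot=[[0, 0, 0], [0, 0, 0], [0, 0, 0], [0, 0, 0], [0, 0, 0], [0, 0, 0], [0, 0, 0], [0, 0, 0]], gripper=[-0.2, 0.2, 0.5, 0.5, 0.5, 0.5, 0.5, 0.5], force=25)

```text
clock: 3.2
position: [476.2, -257.5, 94.1]
tcp_rot: [0.92, -0.326, 0.205, 0.073]
wrist_force: [-2.8, 2.1, 4.5]
opening: 61.1
gripper_force: 26.4
```

>>> jog_arm(dp=[[0, 0, -0.006], [0, 0, -0.014], [0, 0, -0.024], [0, 0, -0.036], [0, 0, -0.05], [0, 0, -0.07], [0, 0, -0.09], [0, 0, -0.11], [0, 0, -0.11]], rot=[[0, 0, 0], [0, 0, 0], [0, 0, 0], [0, 0, 0], [0, 0, 0], [0, 0, 0], [0, 0, 0], [0, 0, 0], [0, 0, 0]], gripper=[0.5, 0.5, 0.5, 0.5, 0.5, 0.5, 0.5, 0.5, 0.5])

```text
clock: 4.1
position: [439.9, -228.0, 195.5]
tcp_rot: [0.92, -0.326, 0.206, 0.073]
wrist_force: [-0.3, 0.1, -0.7]
opening: 61.7
gripper_force: 28.3
```

```bash
python3 - <<'E'
from h import *
a=arm.get_image("top")[150:250,240:350];b=arm.get_image("side")[80:200,190:320]
cv2.imwrite("pics/h3.png",np.hstack([cv2.resize(a,(400,364),interpolation=2),cv2.resize(b,(394,364),interpolation=2)]))
s=arm.sense();print(s["qpos"].round(2),s["opening"])
# next: level above loaded, high
plan([454.5,168.5,250],frame(74.5))
p,R=cur();print(p.round(1)); plan([p[0]-20,p[1],250],R)
E
```

```text
[ 0.57  0.05 -0.32  2.27  0.44  0.46 -2.36] 61.576186067732145
dp [-0.1916 -0.3176 -0.1527] rot [ 0.4343 -0.2831 -1.9446]
[ 439.6 -228.4  193.5]
dp [ 0.0099  0.0127 -0.0578] rot [0. 0. 0.]
```

View pics/h3.png

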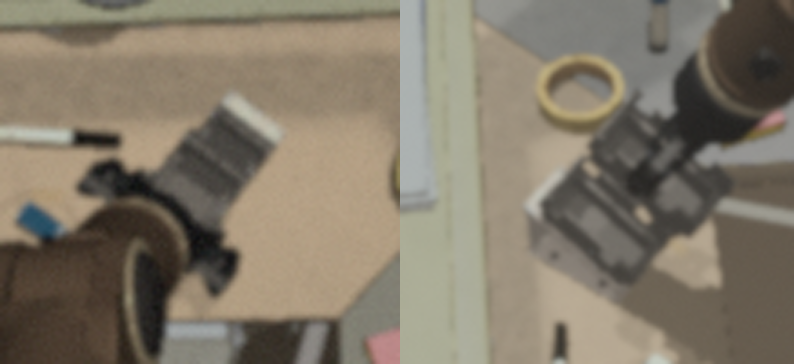

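bin_upper hangs clear in the grip (side crop around (660,160)) and bin_under stays on the stand at (600,220). I'll carry it over, turn it end for end and level it.

>>> jog_arm(dp=[[0, 0, -0.03], [-0.01, -0.02, -0.06], [-0.03, -0.05, -0.08], [-0.04, -0.08, -0.1], [-0.06, -0.11, -0.12], [-0.08, -0.14, -0.14], [-0.1, -0.17, -0.153], [-0.12, -0.2, -0.153], [-0.14, -0.23, -0.153], [-0.16, -0.26, -0.153], [-0.18, -0.29, -0.153], [-0.192, -0.318, -0.153]], rot=[[0, 0, 0], [0.04, -0.03, -0.18], [0.07, -0.045, -0.31], [0.1, -0.065, -0.45], [0.13, -0.086, -0.59], [0.163, -0.106, -0.73], [0.194, -0.127, -0.87], [0.226, -0.147, -1.01], [0.257, -0.168, -1.15], [0.288, -0.188, -1.29], [0.32, -0.208, -1.43], [0.351, -0.229, -1.57]], gripper=[0.5, 0.5, 0.5, 0.5, 0.5, 0.5, 0.5, 0.5, 0.5, 0.5, 0.5, 0.5])

```text
clock: 5.4
position: [453.9, 170.7, 248.3]
tcp_rot: [0.892, 0.449, 0.045, 0.016]
wrist_force: [0.5, -0.0, -1.4]
opening: 61.2
gripper_force: 28.2
```

```bash
python3 - <<'E'
from h import *
s=arm.sense();print(s["qpos"].round(2),s["opening"],s["position"])
plan([454.5,168.5,250],frame(74.5))
E
```

```text
[ 0.11  0.15 -0.65  1.94  0.15  1.   -1.25] 61.22270165029938 [453.90046235 170.65909904 248.26761538]
dp [-0.0013  0.0019 -0.0017] rot [ 0.0795 -0.0526 -0.368 ]
```

```bash
python3 - <<'E'
from h import *
plan([455.8,173.3,140],frame(74.5))
E
```

```text
dp [-0.0039 -0.0074  0.108 ] rot [ 0.0795 -0.0526 -0.368 ]
```

>>> jog_arm(dp=[[0, 0, 0], [0, 0, 0], [-0.004, -0.007, 0.01], [-0.004, -0.0074, 0.03], [-0.004, -0.0074, 0.06], [-0.004, -0.0074, 0.09], [-0.004, -0.0074, 0.108], [-0.004, -0.0074, 0.108], [-0.004, -0.0074, 0.108], [-0.004, -0.0074, 0.108], [-0.004, -0.0074, 0.108]], rot=[[0.03, -0.02, -0.14], [0.06, -0.04, -0.28], [0.08, -0.053, -0.368], [0.08, -0.053, -0.368], [0.08, -0.053, -0.368], [0.08, -0.053, -0.368], [0.08, -0.053, -0.368], [0.08, -0.053, -0.368], [0.08, -0.053, -0.368], [0.08, -0.053, -0.368], [0.08, -0.053, -0.368]], gripper=[0.5, 0.5, 0.5, 0.5, 0.5, 0.5, 0.5, 0.5, 0.5, 0.5, 0.5])

```text
clock: 6.5
position: [457.3, 172.2, 142.7]
tcp_rot: [0.798, 0.603, 0.002, 0.001]
wrist_force: [1.0, 1.0, -0.8]
opening: 61.6
gripper_force: 28.2
```

```bash
python3 - <<'E'
from h import *
p,R=cur();print(p.round(1),(R@[1,0,0]).round(3),(R@[0,0,1]).round(3)); plan([455.8,173.3,140],frame(74.5))
t=arm.get_image("top");s=arm.get_image("side");cv2.imwrite("pics/t4.png",t);cv2.imwrite("pics/s4.png",s)
a=t[180:240,130:196];b=s[245:335,240:316]
cv2.imwrite("pics/h4.png",np.hstack([cv2.resize(a,(396,360),interpolation=2),cv2.resize(b,(400,474),interpolation=2)[:360+114]]) if 0 else np.hstack([np.pad(cv2.resize(a,(396,360),interpolation=2),((0,114),(0,0),(0,0))),cv2.resize(b,(400,474),interpolation=2)]))
def corners(c,y,z):
    d=np.array([np.cos(np.deg2rad(y)),np.sin(np.deg2rad(y)),0]);v=np.array([-d[1],d[0],0])
    return [np.array([c[0],c[1],z])+60*i*d+31*j*v for i,j in((1,1),(1,-1),(-1,-1),(-1,1))]
print("expected rim corners z=168"); 
for P in corners((p-5*R[:,0])[:2],74.5,p[2]+28): print(P.round(0),proj("top",P).round(1),proj("side",P).round(1))
E
```

```text
[457.3 172.2 142.7] [0.273 0.962 0.002] [ 0.005  0.001 -1.   ]
dp [ 0.0007 -0.0017  0.0027] rot [ 0.004  -0.0025 -0.0063]
expected rim corners z=168
[442. 233. 171.] [133.7 208.4] [290.6 310.9]
[502. 217. 171.] [139.8 188.6] [261.8 305.1]
[470. 101. 171.] [178.2 198.7] [272.2 253.8]
[410. 118. 171.] [172.3 218.6] [299.1 258.8]
```

View pics/h4.png

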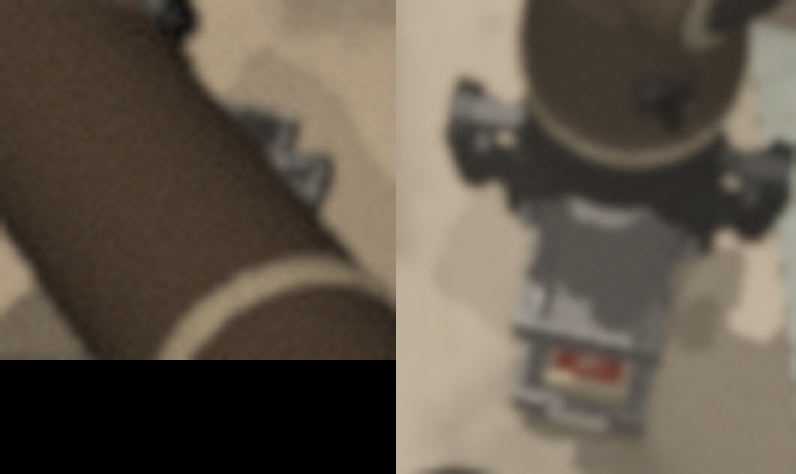

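```bash
python3 - <<'E'
from h import *
s=cv2.imread("pics/s4.png");b=cv2.imread("pics/side0.png")
np.set_printoptions(linewidth=200)
g=cv2.cvtColor(s,cv2.COLOR_BGR2GRAY);g0=cv2.cvtColor(b,cv2.COLOR_BGR2GRAY);B=cv2.cvtColor(s,cv2.COLOR_BGR2LAB)[...,2]
print("now cols 258..296 rows 290..336")
for r in range(292,336,1): print(r,g[r,258:297])
E
```

```text
now cols 258..296 rows 290..336
292 [163 163 163 165 164 161 153 137 116  94  83  80  82  83  84  83  83  83  82  83  84  83  83  83  82  82  83  83  82  83  83  80  78  80  77  76  79  87  86]
293 [163 163 164 164 163 160 153 136 111  89  81  79  80  83  83  85  84  84  84  84  84  84  82  83  83  82  83  82  82  81  81  81  82  79  77  80  85  92  94]
294 [162 163 163 163 162 159 149 130 104  86  81  80  82  83  84  84  84  84  84  83  84  83  83  83  84  83  84  83  82  83  82  83  82  81  82  86  92  99 103]
295 [163 164 164 163 160 154 139 117  94  83  82  79  82  84  84  84  84  84  84  85  83  84  83  83  83  83  83  84  82  82  81  82  82  82  86  94 101 106 112]
296 [164 163 163 163 160 152 132 105  87  84  82  80  83  85  83  83  84  83  83  83  83  83  84  84  83  83  84  83  82  83  80  81  81  85  90  98 105 112 118]
297 [164 163 163 162 160 151 133 109  91  87  86  84  85  87  85  84  84  84  85  83  84  83  83  84  83  84  84  83  83  82  81  80  82  87  94 102 108 115 124]
298 [164 163 162 161 159 154 141 123 107  98  92  88  93  94  90  85  85  83  83  84  84  83  84
[... 5359 characters left out ...]
108 108 109 111 113 115 118 121 122 123 124 124 125]
332 [155 156 156 156 155 155 154 154 153 154 154 156 156 155 149 137 122 113 112 112 112 112 112 110 109 109 109 108 108 109 111 114 116 120 121 123 124 124 125]
333 [153 156 158 158 156 156 155 154 153 154 153 155 156 155 149 139 127 117 111 112 112 111 111 110 110 110 109 109 109 110 112 113 116 117 119 122 123 124 124]
334 [144 150 156 157 157 156 155 156 155 156 156 156 156 156 153 147 138 127 118 115 116 116 113 112 110 111 111 110 110 110 112 112 114 117 119 121 122 123 123]
335 [121 136 147 153 155 155 155 157 158 157 157 157 157 156 156 154 149 142 133 130 129 127 122 117 115 114 113 113 113 113 113 113 114 116 118 118 121 121 123]
```

The side rows put the held bin's near-left rim corner at (261.8,306.7). It casts to within about 1–2 mm of the loaded bin's corner line, (261.8,321.3), so alignment is good. Lowering gently now.

>>> jog_arm(dp=[[0, -0.001, 0.02], [0, -0.001, 0.04], [0, -0.001, 0.052], [0, -0.001, 0.058], [0, -0.001, 0.063], [0, -0.001, 0.067], [0, -0.001, 0.069], [0, -0.001, 0.069], [0, -0.001, 0.069]], rot=[[0.004, -0.0025, 0], [0.004, -0.0025, 0], [0.004, -0.0025, 0], [0.004, -0.0025, 0], [0.004, -0.0025, 0], [0.004, -0.0025, 0], [0.004, -0.0025, 0], [0.004, -0.0025, 0], [0.004, -0.0025, 0]], gripper=[0.5, 0.5, 0.5, 0.5, 0.5, 0.5, 0.5, 0.5, 0.5])

```text
clock: 7.5
position: [456.1, 172.4, 73.1]
tcp_rot: [0.798, 0.603, -0.001, -0.0]
wrist_force: [0.3, 0.9, -0.9]
opening: 61.6
gripper_force: 28.2
```

>>> jog_arm(dp=[[0, 0, 0.002], [0, 0, 0.004], [0, 0, 0.004], [0, 0, 0.004]], rot=[[0, 0, 0], [0, 0, 0], [0, 0, 0], [0, 0, 0]], gripper=[0.5, 0.5, 0.5, 0.5])

```text
clock: 7.9
position: [455.8, 172.3, 68.7]
tcp_rot: [0.798, 0.603, -0.001, -0.0]
wrist_force: [0.4, 0.6, -1.2]
opening: 61.1
gripper_force: 28.2
```

>>> jog_arm(dp=[[0, 0, 0.002], [0, 0, 0.003], [0, 0, 0.003], [0, 0, 0.003]], rot=[[0, 0, 0], [0, 0, 0], [0, 0, 0], [0, 0, 0]], gripper=[0.5, 0.5, 0.5, 0.5])

```text
clock: 8.3
position: [455.9, 172.3, 65.7]
tcp_rot: [0.798, 0.603, -0.001, -0.0]
wrist_force: [-0.0, -0.7, -1.1]
opening: 61.5
gripper_force: 28.3
```

>>> jog_arm(dp=[[0, 0, 0.001], [0, 0, 0.002], [0, 0, 0.002], [0, 0, 0.002]], rot=[[0, 0, 0], [0, 0, 0], [0, 0, 0], [0, 0, 0]], gripper=[0.5, 0.5, 0.5, 0.5])

```text
clock: 8.7
position: [456.0, 172.2, 65.2]
tcp_rot: [0.798, 0.603, -0.001, 0.0]
wrist_force: [-5.7, -2.3, 19.8]
opening: 61.7
gripper_force: 30.6
```

>>> jog_arm(dp=[[0, 0, 0.001], [0, 0, 0.002], [0, 0, 0.002], [0, 0, 0.002]], rot=[[0, 0, 0], [0, 0, 0], [0, 0, 0], [0, 0, 0]], gripper=[0.5, 0.5, 0.5, 0.5])

```text
clock: 9.1
position: [456.0, 172.3, 65.0]
tcp_rot: [0.798, 0.603, -0.001, 0.001]
wrist_force: [-12.5, -7.2, 43.4]
opening: 61.6
gripper_force: 33.7
```

Contact at z=65 matches the seated height; resting on the rim would show at about 72. Relax the push and release.

>>> jog_arm(dp=[[0, 0, -0.002], [0, 0, -0.003], [0, 0, -0.003], [0, 0, -0.003], [0, 0, -0.003], [0, 0, -0.003], [0, 0, -0.003], [0, 0, -0.003]], rot=[[0, 0, 0], [0, 0, 0], [0, 0, 0], [0, 0, 0], [0, 0, 0], [0, 0, 0], [0, 0, 0], [0, 0, 0]], gripper=[0.5, 0.5, -0.5, -0.7, -1, -1, -1, -1])

```text
clock: 9.9
position: [455.8, 172.3, 64.7]
tcp_rot: [0.798, 0.603, -0.001, -0.0]
wrist_force: [1.2, -0.3, 0.6]
opening: 85.4
gripper_force: 0.0
```

>>> jog_arm(dp=[[0, 0, -0.01], [0, 0, -0.03], [0, 0, -0.06], [0, 0, -0.1], [0, 0, -0.15], [0, 0, -0.15], [-0.08, 0, -0.15], [-0.13, 0, -0.15], [-0.18, 0, -0.15], [-0.23, 0, -0.15], [-0.25, 0, -0.15], [-0.25, 0, -0.15]], rot=[[0, 0, 0], [0, 0, 0], [0, 0, 0], [0, 0, 0], [0, 0, 0], [0, 0, 0], [0, 0, 0], [0, 0, 0], [0, 0, 0], [0, 0, 0], [0, 0, 0], [0, 0, 0]], gripper=[-1, -1, -1, -1, -1, -1, -1, -1, -1, -1, -1, -1])

```text
clock: 11.1
position: [385.6, -73.9, 215.2]
tcp_rot: [0.8, 0.599, -0.002, 0.0]
wrist_force: [-0.2, 1.4, -0.5]
opening: 85.9
gripper_force: 0.0
```

```bash
python3 - <<'E'
from h import *
t=arm.get_image("top");s=arm.get_image("side");cv2.imwrite("pics/t5.png",t);cv2.imwrite("pics/s5.png",s)
a=t[185:235,135:195];b=s[255:340,245:315]
cv2.imwrite("pics/h5.png",np.hstack([np.pad(cv2.resize(a,(396,330),interpolation=2),((0,156),(0,0),(0,0))),cv2.resize(b,(400,486),interpolation=2)]))
d=np.array([np.cos(np.deg2rad(74.2)),np.sin(np.deg2rad(74.2)),0]);v=np.array([-d[1],d[0],0])
for z in(92,50):
  print("expected rim corners at z",z)
  for i,j in((1,1),(1,-1),(-1,-1),(-1,1)):
    P=np.array([454.7,169,z])+60*i*d+31*j*v; print(P.round(0),proj("top",P).round(1),proj("side",P).round(1))
p,R=cur();print(p.round(1))
F=frame(FY,25);n=-F[:,2]
Cu=C-27*n
plan(Cu+5*F[:,0]+85*n,F)
E
```

```text
expected rim corners at z 92
[441. 235.  92.] [139.1 212.5] [289.  321.1]
[501. 218.  92.] [145.  193.7] [262.3 315.5]
[468. 103.  92.] [181.4 203.5] [272.2 267. ]
[409. 120.  92.] [175.7 222.4] [297.3 271.9]
expected rim corners at z 50
[441. 235.  50.] [142.1 214.4] [288.  325.6]
[501. 218.  50.] [147.7 196.1] [262.3 320.2]
[468. 103.  50.] [183.2 205.6] [271.8 273.1]
[409. 120.  50.] [177.7 224. ] [296.1 277.8]
[387.5 -69.  215.5]
dp [-0.1405  0.1043  0.0448] rot [-0.4288  0.2857  1.9359]
```

View pics/h5.png

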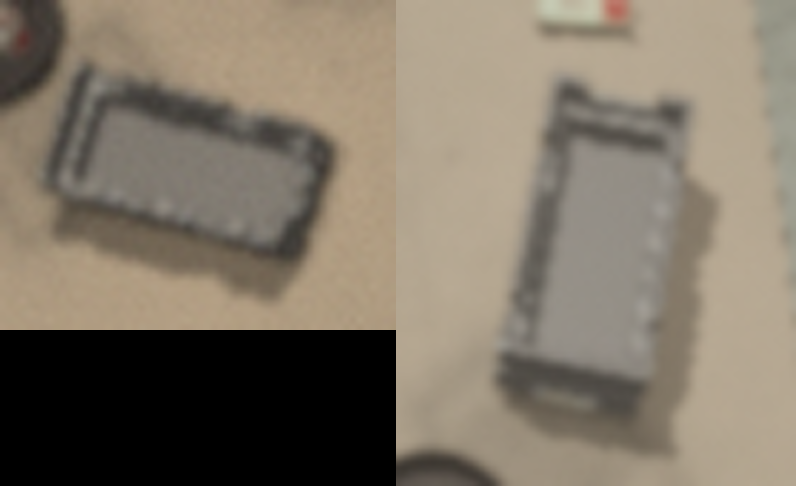

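The upper bin stands end for end on the loaded bin: its cut front is at the far end (620,105), and the loaded bin's label shows at the near end (565,395). I'll check the outline numerically with the same mask.

```bash
cat >> h.py <<'E'
def outline(n,im,roi,eps=10):
    x,y,w,h=roi
    c=cv2.resize(im[y:y+h,x:x+w],None,fx=8,fy=8,interpolation=cv2.INTER_CUBIC)
    b=cv2.GaussianBlur(cv2.cvtColor(c,cv2.COLOR_BGR2LAB)[...,2],(9,9),0)
    m=cv2.inRange(b,0,137)
    cs,_=cv2.findContours(m,cv2.RETR_EXTERNAL,cv2.CHAIN_APPROX_NONE)
    a=cv2.approxPolyDP(cv2.convexHull(max(cs,key=cv2.contourArea)),eps,True)[:,0]
    return (a+.5)/8-.5+[x,y]
E
python3 - <<'E'
from h import *
R=dict(top=(140,190,50,40),side=(254,262,48,70))
for n in("top","side"):
  for k in("0","5"):
    o=outline(n,cv2.imread(f"pics/{n if k=='0' else n[0]}{k}.png"),R[n]); print(n,k)
    for q in o: print("  ",q.round(1),ray(n,q,50)[:2].round(0),ray(n,q,92)[:2].round(0))
E
```

```text
top 0
   [148.2 196.3] [500. 217.] [492. 208.]
   [155.2 196.8] [498. 194.] [491. 186.]
   [183.8 205.4] [469. 101.] [462.  95.]
   [184.7 209.9] [454.  98.] [448.  92.]
   [180.7 222.8] [412. 110.] [407. 104.]
   [177.3 224.9] [406. 121.] [401. 115.]
   [146.2 216.8] [433. 222.] [427. 213.]
   [143.6 212.3] [448. 230.] [442. 221.]
top 5
   [146.2 194.2] [507. 223.] [499. 214.]
   [181.7 203.9] [474. 108.] [467. 102.]
   [184.8 209.3] [456.  98.] [450.  92.]
   [179.6 223.7] [410. 114.] [404. 108.]
   [174.1 223.9] [409. 132.] [404. 125.]
   [144.3 216.2] [435. 228.] [429. 219.]
   [140.4 210.6] [454. 241.] [447. 231.]
side 0
   [272.2 273.1] [467. 103.] [470. 118.]
   [295.1 278.7] [411. 122.] [416. 136.]
   [294.8 288.9] [415. 148.] [419. 161.]
   [286.8 330.2] [445. 245.] [448. 255.]
   [265.4 325.9] [494. 232.] [496. 242.]
   [261.8 321.3] [502. 221.] [503. 231.]
side 5
   [273.3 267.2] [463.  87.] [465. 104.]
   [296.7 273.2] [406. 108.] [410. 123.]
   [295.7 288.3] [413. 146.] [417. 160.]
   [287.2 331.4] [445. 248.] [448. 258.]
   [271.8 329.6] [480. 242.] [482. 251.]
   [264.3 324.9] [497. 230.] [498. 240.]
   [261.6 320.4] [503. 219.] [503. 229.]
   [270.2 275.4] [473. 109.] [475. 124.]
```

The upper bin's rim at z=92 matches the loaded rim corners within 1–2 mm: (465,104) vs (467,103) and (410,123) vs (411,122). It is seated. Now for bin_under, using the same grip 27 mm deeper.

>>> jog_arm(dp=[[-0.012, 0.009, 0], [-0.024, 0.018, 0], [-0.036, 0.027, 0], [-0.048, 0.036, 0], [-0.06, 0.045, 0], [-0.072, 0.054, 0], [-0.084, 0.063, 0], [-0.096, 0.072, 0], [-0.108, 0.081, 0], [-0.12, 0.09, 0], [-0.13, 0.098, 0], [-0.14, 0.104, 0.01]], rot=[[-0.03, 0.02, 0.138], [-0.06, 0.04, 0.276], [-0.09, 0.06, 0.414], [-0.12, 0.08, 0.552], [-0.15, 0.1, 0.69], [-0.18, 0.12, 0.828], [-0.21, 0.14, 0.966], [-0.24, 0.16, 1.104], [-0.27, 0.18, 1.242], [-0.3, 0.2, 1.38], [-0.33, 0.22, 1.518], [-0.36, 0.24, 1.65]], gripper=[-1, -1, -1, -1, -1, -1, -1, -1, -1, -1, -1, -1])

```text
clock: 12.4
position: [451.8, -230.3, 206.3]
tcp_rot: [0.964, -0.186, 0.182, 0.063]
wrist_force: [-0.8, -1.0, -0.6]
opening: 85.3
gripper_force: 0.0
```

```bash
python3 - <<'E'
from h import *
s=arm.sense();print(s["qpos"].round(2),s["position"].round(1))
F=Ro.from_quat([.92,-.326,.205,.073]).as_matrix();n=-F[:,2]
G=np.array([476.2,-257.5,94.1])-27*n; print(G)
plan(G+90*n,F)
E
```

```text
[ 0.65  0.06 -0.34  2.2   0.2   0.52 -1.79] [ 451.8 -230.3  206.3]
[ 485.09904103 -264.73524294   69.65703929]
dp [-0.014   0.0051  0.0542] rot [-0.0671  0.0471  0.286 ]
```

>>> jog_arm(dp=[[0, 0, 0], [-0.007, 0.003, 0], [-0.014, 0.005, 0.02], [-0.014, 0.005, 0.04], [-0.014, 0.005, 0.054], [-0.014, 0.005, 0.054], [-0.014, 0.005, 0.054]], rot=[[-0.03, 0.02, 0.13], [-0.06, 0.045, 0.26], [-0.067, 0.047, 0.286], [-0.067, 0.047, 0.286], [-0.067, 0.047, 0.286], [-0.067, 0.047, 0.286], [-0.067, 0.047, 0.286]], gripper=[-1, -1, -1, -1, -1, -1, -1])

```text
clock: 13.1
position: [453.7, -240.1, 150.1]
tcp_rot: [0.921, -0.324, 0.203, 0.073]
wrist_force: [0.4, 1.0, 0.8]
opening: 85.3
gripper_force: 0.0
```

```bash
python3 - <<'E'
from h import *
F=Ro.from_quat([.92,-.326,.205,.073]).as_matrix();n=-F[:,2]
G=np.array([485.1,-264.7,69.7]);plan(G,F)
R=dict(top=(266,170,58,60),side=(226,120,66,72))
# did bin_under move while the upper one came out? compare frames
for n in("top","side"):
  for f in(f"pics/{n}0.png",f"pics/{n[0]}5.png"):
    print(n,outline(n,cv2.imread(f),R[n]).round(1).tolist())
E
```

```text
dp [ 0.0024 -0.0007  0.0897] rot [0.0003 0.0041 0.0057]
top [[304.1, 174.9], [317.2, 186.8], [290.8, 221.2], [287.1, 222.7], [275.6, 213.3], [275.4, 208.9], [301.4, 175.3]]
top [[303.4, 174.8], [314.8, 183.1], [316.9, 187.4], [290.1, 220.2], [278.6, 211.2], [277.6, 208.1], [297.3, 180.2]]
side [[252.9, 127.2], [283.6, 154.4], [278.9, 172.7], [270.9, 182.4], [257.1, 177.7], [231.7, 162.3], [229.7, 146.4], [241.4, 134.8]]
side [[291.4, 119.6], [291.4, 162.8], [282.1, 174.3], [265.1, 180.2], [259.2, 178.7], [232.4, 163.6], [229.4, 147.2], [241.9, 134.3], [267.7, 119.6]]
```

>>> jog_arm(dp=[[0.001, 0, 0.02], [0.002, 0, 0.04], [0.0024, -0.0007, 0.055], [0.0024, -0.0007, 0.067], [0.0024, -0.0007, 0.077], [0.0024, -0.0007, 0.084], [0.0024, -0.0007, 0.089], [0.0024, -0.0007, 0.0895], [0.0024, -0.0007, 0.0895]], rot=[[0, 0.004, 0.006], [0, 0.004, 0.006], [0, 0.004, 0.006], [0, 0.004, 0.006], [0, 0.004, 0.006], [0, 0.004, 0.006], [0, 0.004, 0.006], [0, 0.004, 0.006], [0, 0.004, 0.006]], gripper=[-1, -1, -1, -1, -1, -1, -1, -1, -1])

```text
clock: 14.0
position: [485.0, -265.7, 70.6]
tcp_rot: [0.92, -0.327, 0.206, 0.073]
wrist_force: [-0.7, -0.5, 0.2]
opening: 85.3
gripper_force: 0.0
```

```bash
python3 - <<'E'
from h import *
F=Ro.from_quat([.92,-.326,.205,.073]).as_matrix()
plan([485.1,-264.7,69.7],F)
F=frame(FY,25);Cu=C+27*F[:,2]
for i,j in((-1,-1),(-1,1)):
  P=Cu+60*i*F[:,0]+31*j*-F[:,1];print(P.round(1),proj("top",P).round(1),proj("side",P).round(1))
E
```

```text
dp [-0.0009 -0.0008  0.0005] rot [ 0.0007 -0.0016 -0.0017]
[ 411.6 -242.6   66.2] [291.  221.1] [281.1 157.6]
[ 450.6 -194.4   66.2] [275.6 209.2] [269.2 172. ]
```

Good agreement, with the expected front corner (291,221) against an observed (290.1,220.2). Grip and pull out.

>>> jog_arm(dp=[[0, 0, 0], [0, 0, 0], [0, 0, 0], [0, 0, 0], [0, 0, 0], [0, 0, 0], [0, 0, 0], [0, 0, 0]], rot=[[0, 0, 0], [0, 0, 0], [0, 0, 0], [0, 0, 0], [0, 0, 0], [0, 0, 0], [0, 0, 0], [0, 0, 0]], gripper=[-0.2, 0.2, 0.5, 0.5, 0.5, 0.5, 0.5, 0.5], force=25)

```text
clock: 14.8
position: [485.4, -265.3, 70.7]
tcp_rot: [0.92, -0.327, 0.206, 0.073]
wrist_force: [-0.7, 4.9, 5.5]
opening: 61.5
gripper_force: 26.2
```

>>> jog_arm(dp=[[0, 0, -0.006], [0, 0, -0.014], [0, 0, -0.024], [0, 0, -0.036], [0, 0, -0.055], [0, 0, -0.08], [0, 0, -0.11], [0, 0, -0.14], [0, 0, -0.14]], rot=[[0, 0, 0], [0, 0, 0], [0, 0, 0], [0, 0, 0], [0, 0, 0], [0, 0, 0], [0, 0, 0], [0, 0, 0], [0, 0, 0]], gripper=[0.5, 0.5, 0.5, 0.5, 0.5, 0.5, 0.5, 0.5, 0.5])

```text
clock: 15.7
position: [438.7, -228.4, 200.0]
tcp_rot: [0.919, -0.327, 0.208, 0.074]
wrist_force: [1.5, -0.0, -0.3]
opening: 61.4
gripper_force: 29.0
```

```bash
python3 - <<'E'
from h import *
s=arm.sense();print(s["qpos"].round(2),s["position"].round(1),s["opening"])
plan([456,172.3,250],Ro.from_quat([.798,.603,-.001,0]).as_matrix())
E
```

```text
[ 0.49  0.03 -0.24  2.27  0.42  0.47 -2.34] [ 438.7 -228.4  200. ] 61.41826688020297
dp [-0.1951 -0.3215 -0.1481] rot [ 0.4376 -0.2908 -1.9413]
```

>>> jog_arm(dp=[[0, 0, -0.03], [-0.01, -0.02, -0.06], [-0.03, -0.05, -0.08], [-0.04, -0.08, -0.1], [-0.06, -0.11, -0.12], [-0.08, -0.14, -0.14], [-0.1, -0.17, -0.148], [-0.12, -0.2, -0.148], [-0.14, -0.23, -0.148], [-0.16, -0.26, -0.148], [-0.18, -0.29, -0.148], [-0.195, -0.321, -0.148]], rot=[[0, 0, 0], [0.04, -0.03, -0.18], [0.07, -0.046, -0.31], [0.1, -0.067, -0.45], [0.133, -0.088, -0.59], [0.165, -0.109, -0.73], [0.196, -0.13, -0.87], [0.228, -0.151, -1.01], [0.259, -0.172, -1.15], [0.291, -0.193, -1.29], [0.322, -0.214, -1.43], [0.354, -0.235, -1.57]], gripper=[0.5, 0.5, 0.5, 0.5, 0.5, 0.5, 0.5, 0.5, 0.5, 0.5, 0.5, 0.5])

```text
clock: 16.9
position: [455.3, 172.5, 245.8]
tcp_rot: [0.893, 0.447, 0.043, 0.015]
wrist_force: [0.7, -0.2, 0.4]
opening: 61.7
gripper_force: 28.9
```

```bash
python3 - <<'E'
from h import *
plan([456,172.3,183],Ro.from_quat([.798,.603,-.001,0]).as_matrix())
E
```

```text
dp [-0.0037 -0.0034  0.0626] rot [ 0.077  -0.0533 -0.3661]
```

>>> jog_arm(dp=[[0, 0, 0], [0, 0, 0], [-0.004, -0.0034, 0.01], [-0.004, -0.0034, 0.03], [-0.004, -0.0034, 0.05], [-0.004, -0.0034, 0.0625], [-0.004, -0.0034, 0.0625], [-0.004, -0.0034, 0.0625], [-0.004, -0.0034, 0.0625]], rot=[[0.03, -0.02, -0.14], [0.06, -0.04, -0.28], [0.077, -0.053, -0.366], [0.077, -0.053, -0.366], [0.077, -0.053, -0.366], [0.077, -0.053, -0.366], [0.077, -0.053, -0.366], [0.077, -0.053, -0.366], [0.077, -0.053, -0.366]], gripper=[0.5, 0.5, 0.5, 0.5, 0.5, 0.5, 0.5, 0.5, 0.5])

```text
clock: 17.8
position: [456.7, 171.7, 185.2]
tcp_rot: [0.799, 0.601, 0.001, 0.0]
wrist_force: [-0.6, 0.7, -1.2]
opening: 61.6
gripper_force: 28.9
```

```bash
python3 - <<'E'
from h import *
np.set_printoptions(linewidth=200)
p,R=cur();print(p.round(1),R[:,0].round(3),R[:,2].round(3)); plan([456,172.3,120],Ro.from_quat([.798,.603,-.001,0]).as_matrix())
s=arm.get_image("side");cv2.imwrite("pics/s6.png",s);g=cv2.cvtColor(s,cv2.COLOR_BGR2GRAY)
for sx in(28,):
  for j in(1,-1):
    P=p-5*R[:,0]+60*R[:,0]+31*j*np.array([-R[1,0],R[0,0],0]);P[2]=p[2]+28;print(P.round(0),proj("side",P).round(1))
for r in range(290,312): print(r,g[r,254:292])
E
```

```text
[456.7 171.7 185.2] [0.278 0.961 0.002] [ 0.002  0.001 -1.   ]
dp [ 0.0003 -0.001   0.0652] rot [ 0.0029 -0.0031 -0.005 ]
[442. 233. 213.] [291.7 305. ]
[502. 216. 213.] [261.8 298.7]
290 [162 163 163 163 163 163 163 164 164 158 142 113  90  82  80  79  82  83  84  84  83  82  83  85  84  83  83  84  83  83  82  82  84  82  82  81  81  81]
291 [162 163 163 163 163 163 163 163 163 157 140 113  89  84  81  81  84  86  85  85  84  83  84  83  83  83  82  82  83  83  82  83  83  83  82  81  80  82]
292 [163 163 163 163 162 162 163 164 161 156 142 122  99  88  83  84  91  94  89  84  85  83  84  84  83  84  83  84  84  84  82  83  82  83  82  80  80  83]
293 [162 163 162 162 162 163 163 163 161 155 146 133 115 101  90  89  99 104  97  89  85  83  84  82  84  83  83  83  83  81  82  82  82  81  82  80  80  82]
294 [163 163 162 162 162 162 163 163 161 156 149 142 133 119  99  92 103 111 109 101  94  89  85  85  84  83  83  83  84  83  83  83  82  81  82  82  84  85]
295 [163 163 163 163 162 163 163 163 161 157 151 146 143 133 106  92 103 119 124 118 109 101  92  88  86  84  82  82  83  83  
[... 1859 characters left out ...]
 81  80  79  79  78  78  77  77  76  76  76  77  78  78  81  85  92]
308 [178 177 177 175 171 166 162 161 158 154 142 122 101  88  83  83  84  83  84  84  84  83  83  82  81  81  79  81  79  78  77  77  76  75  76  77  84  96]
309 [177 177 177 176 173 169 164 160 157 150 139 126 112  99  86  83  84  84  85  84  84  84  83  84  83  82  83  82  81  82  80  79  78  79  80  81  89 104]
310 [177 177 177 176 174 172 166 161 155 147 136 129 126 115  96  84  84  84  84  85  84  83  84  83  84  83  83  83  84  83  83  82  81  83  85  86  94 109]
311 [177 176 175 174 173 170 165 159 154 146 135 130 131 122  99  85  85  84  83  84  84  85  84  84  84  84  83  84  83  82  82  83  84  87  88  87  97 113]
```

The held bin's near rim sits about 1.1 px (2 mm) farther along the tool's +x than the first one did, so I'll shift by -2 mm and lower.

>>> jog_arm(dp=[[-0.0017, -0.001, 0.02], [-0.0017, -0.001, 0.04], [-0.0017, -0.001, 0.052], [-0.0017, -0.001, 0.06], [-0.0017, -0.001, 0.065], [-0.0017, -0.001, 0.069], [-0.0017, -0.001, 0.07], [-0.0017, -0.001, 0.07], [-0.0017, -0.001, 0.07]], rot=[[0.003, -0.003, -0.005], [0.003, -0.003, -0.005], [0.003, -0.003, -0.005], [0.003, -0.003, -0.005], [0.003, -0.003, -0.005], [0.003, -0.003, -0.005], [0.003, -0.003, -0.005], [0.003, -0.003, -0.005], [0.003, -0.003, -0.005]], gripper=[0.5, 0.5, 0.5, 0.5, 0.5, 0.5, 0.5, 0.5, 0.5])

```text
clock: 18.75
position: [455.1, 170.3, 114.8]
tcp_rot: [0.798, 0.603, -0.001, -0.0]
wrist_force: [0.1, -1.3, -0.9]
opening: 61.5
gripper_force: 28.9
```

>>> jog_arm(dp=[[0, 0, 0.002], [0, 0, 0.004], [0, 0, 0.004], [0, 0, 0.004]], rot=[[0, 0, 0], [0, 0, 0], [0, 0, 0], [0, 0, 0]], gripper=[0.5, 0.5, 0.5, 0.5])

```text
clock: 19.15
position: [454.8, 170.1, 110.4]
tcp_rot: [0.798, 0.603, -0.002, -0.0]
wrist_force: [0.6, 0.1, -0.5]
opening: 61.3
gripper_force: 28.9
```

Stop here: this bin has to be turned end for end relative to bin_upper, so it needs another half turn. It is still above the slots, so I'll lift and turn.

>>> jog_arm(dp=[[0, 0, -0.02], [0, 0, -0.05], [0, 0, -0.09], [0, 0, -0.09], [0, 0, -0.09], [0, 0, -0.09], [0, 0, -0.09], [0, 0, -0.09], [0, 0, -0.09], [0, 0, -0.09], [0, 0, -0.09], [0, 0, -0.09]], rot=[[0, 0, 0], [0, 0, 0], [0, 0, -0.14], [0, 0, -0.28], [0, 0, -0.42], [0, 0, -0.56], [0, 0, -0.7], [0, 0, -0.84], [0, 0, -0.98], [0, 0, -1.12], [0, 0, -1.26], [0, 0, -1.4]], gripper=[0.5, 0.5, 0.5, 0.5, 0.5, 0.5, 0.5, 0.5, 0.5, 0.5, 0.5, 0.5])

```text
clock: 20.35
position: [455.1, 170.2, 200.5]
tcp_rot: [0.219, 0.976, -0.001, -0.001]
wrist_force: [-0.1, 0.6, -2.6]
opening: 61.4
gripper_force: 28.9
```

```bash
python3 - <<'E'
from h import *
s=arm.sense();print(s["qpos"].round(2),s["position"].round(1))
plan([454.5,167.6,185],frame(74.2-180))
# bin_upper condition after the aborted approach + its near rim rows earlier
np.set_printoptions(linewidth=200)
g=cv2.cvtColor(cv2.imread("pics/s5.png"),cv2.COLOR_BGR2GRAY)
for r in range(311,326): print(r,g[r,258:292])
E
```

```text
[ 0.25  0.32 -0.85  1.92  0.28  1.03  0.4 ] [455.1 170.2 200.5]
dp [-0.0006 -0.0025  0.0155] rot [-2.0000e-04 -3.7000e-03 -1.7366e+00]
311 [164 164 163 162 158 149 138 137 139 131 115 119 134 143 145 145 145 145 145 144 144 144 144 144 144 144 143 142 140 144 140 124 114 114]
312 [163 161 161 160 153 143 134 134 140 134 118 123 139 145 145 145 145 146 145 145 144 144 145 144 143 144 143 142 143 142 135 121 112 114]
313 [160 160 159 157 150 141 132 129 132 123 114 124 138 145 145 145 145 145 145 146 145 145 144 144 145 144 143 143 147 147 139 128 122 120]
314 [158 158 157 155 153 147 137 130 127 117 114 125 138 143 145 144 145 145 145 145 145 144 145 145 145 145 144 143 149 151 144 134 126 122]
315 [156 155 155 153 152 146 137 130 128 124 122 129 138 142 144 143 144 144 144 144 143 144 144 144 144 144 143 142 146 151 146 136 125 120]
316 [154 152 151 148 139 125 112 111 117 122 123 127 133 137 139 140 142 143 143 141 141 142 143 144 143 143 141 139 142 145 142 134 124 121]
317 [151 150 150 145 129 105  87  87  94 100 101 107 114 122 129 132 134 137 138 138 138 138 140 140 140 141 141 
[... 464 characters left out ...]
155 153 139 114  90  79  77  76  76  78  80  81  79  77  77  76  76  76  76  75  76  76  77  79  83  87  94 100 104 110 115 117 118]
322 [155 156 153 142 122 101  87  80  76  78  82  90  92  90  85  83  84  82  80  78  77  77  75  76  76  76  76  77  78  83  95 107 115 118]
323 [156 157 155 148 133 116  98  86  80  80  88  98 104 105 102  99  98  94  86  85  84  82  79  77  77  76  76  77  76  82  95 107 115 117]
324 [156 157 155 151 142 127 107  92  87  86  89  99 105 110 111 113 111 108 104 102 100  94  85  78  77  79  78  79  81  91 102 111 116 118]
325 [156 154 154 151 146 133 115 101  95  94  93  95  98 100 104 107 109 111 115 115 112 103  88  80  75  75  76  77  83  95 107 115 117 118]
```

>>> jog_arm(dp=[[0, 0, 0], [0, 0, 0], [0, 0, 0], [0, 0, 0], [0, 0, 0], [0, 0, 0], [-0.0005, -0.001, 0], [-0.0005, -0.001, 0], [-0.0005, -0.001, 0], [-0.0005, -0.001, 0], [-0.0005, -0.001, 0], [-0.0005, -0.001, 0]], rot=[[0, 0, -0.14], [0, 0, -0.28], [0, 0, -0.42], [0, 0, -0.56], [0, 0, -0.7], [0, 0, -0.84], [0, 0, -0.98], [0, 0, -1.12], [0, 0, -1.26], [0, -0.002, -1.4], [0, -0.003, -1.54], [0, -0.004, -1.66]], gripper=[0.5, 0.5, 0.5, 0.5, 0.5, 0.5, 0.5, 0.5, 0.5, 0.5, 0.5, 0.5])

```text
clock: 21.55
position: [455.2, 169.0, 200.5]
tcp_rot: [-0.572, 0.82, -0.0, 0.0]
wrist_force: [-0.7, 0.4, -1.0]
opening: 61.4
gripper_force: 28.9
```

```bash
python3 - <<'E'
from h import *
s=arm.sense();print(s["qpos"].round(2))
plan([454.7,169.3,160],frame(74.2-180))
E
```

```text
[ 0.5   0.48 -1.24  1.91  0.51  1.12  1.86]
dp [-0.0001  0.0006  0.0405] rot [-0.0006 -0.     -0.077 ]
```

>>> jog_arm(dp=[[0, 0.0006, 0.005], [0, 0.0006, 0.02], [0, 0.0006, 0.035], [0, 0.0006, 0.04], [0, 0.0006, 0.04], [0, 0.0006, 0.04]], rot=[[0, 0, -0.077], [0, 0, -0.077], [0, 0, -0.077], [0, 0, -0.077], [0, 0, -0.077], [0, 0, -0.077]], gripper=[0.5, 0.5, 0.5, 0.5, 0.5, 0.5])

```text
clock: 22.15
position: [454.5, 169.7, 160.5]
tcp_rot: [-0.601, 0.799, -0.0, 0.0]
wrist_force: [0.1, 1.0, -1.4]
opening: 61.9
gripper_force: 28.9
```

```bash
python3 - <<'E'
from h import *
np.set_printoptions(linewidth=200)
p,R=cur();print(p.round(1),R[:,0].round(3),R[:,2].round(3),arm.sense()["qpos"].round(2))
s=arm.get_image("side");cv2.imwrite("pics/s7.png",s);g=cv2.cvtColor(s,cv2.COLOR_BGR2GRAY)
d=-R[:,0];v=np.array([-d[1],d[0],0])
for j in(1,-1):
    P=p+60*d+31*j*v;P[2]=p[2]+28;print(P.round(1),proj("side",P).round(2),"+1mm d",proj("side",P+d).round(2))
for r in range(294,316): print(r,g[r,254:296])
E
```

```text
[454.5 169.7 160.5] [-0.278 -0.961 -0.   ] [ 0.  0. -1.] [ 0.46  0.53 -1.2   1.96  0.58  1.05  1.86]
[441.4 235.9 188.5] [291.49 309.73] +1mm d [291.41 310.2 ]
[501.  218.7 188.5] [262.28 303.53] +1mm d [262.19 303.99]
294 [157 158 158 157 158 158 158 158 158 157 155 149 136 125 124 114  94  83  82  82  80  79  80  80  79  79  80  80  79  80  79  79  78  80  79  79  80  78  78  86 101 116]
295 [158 158 158 158 158 159 159 157 156 155 151 142 128 125 124 108  91  90  89  85  81  81  80  79  79  79  80  79  79  79  80  79  79  80  79  79  78  79  80  89 104 118]
296 [159 159 158 159 159 159 158 158 155 151 145 135 125 128 124 104  91  97 102  93  86  83  81  81  80  80  81  80  79  79  81  79  79  80  79  78  79  80  83  94 107 118]
297 [158 158 159 159 158 158 158 157 155 150 142 131 126 133 127 103  94 105 112 109 103  97  89  85  83  81  80  81  80  79  79  79  80  80  80  79  81  83  88  97 109 119]
298 [158 158 158 158 158 158 157 156 155 151 144 132 126 136 132 109  98 113 122 124 120 115 107 101  95  84  79  79  79  79  80  79  80  79  81  83  87  89  91  99 112 119]
299 [157 15
[... 2246 characters left out ...]
122]
312 [172 171 169 168 166 165 165 161 153 140 128 123 124 114  96  95 109 121 127 127 126 128 133 142 147 147 141 137 128 105  84  78  79  79  80  85  94 108 119 123 125 124]
313 [171 169 168 166 165 163 161 156 146 133 123 121 122 111  98 105 120 126 124 116 105 103 108 117 123 125 125 128 120  97  78  72  72  73  74  77  89 105 118 123 124 125]
314 [170 169 166 165 163 162 158 151 142 132 124 121 119 108  98 110 123 128 122 108  93  86  88  91  95  98 102 106 100  86  77  74  72  72  74  78  90 106 119 124 124 124]
315 [169 167 165 163 161 159 153 146 136 127 121 119 117 112 107 110 116 117 110  97  85  82  81  82  82  83  84  88  84  80  78  75  74  75  78  85  98 111 121 124 124 123]
```

Turned, the near (front) rim edge in the side view shows the bin about 6.7 mm too far along its front direction. Combining both orientations gives a camera bias of about 3.4 mm and a grip at bin x of about +4, which is consistent. I'll shift +6.7 mm along tool x and lower.

>>> jog_arm(dp=[[0.0035, -0.0007, 0], [0.0068, -0.0007, 0.005], [0.0068, -0.0007, 0.02], [0.0068, -0.0007, 0.03], [0.0068, -0.0007, 0.036], [0.0068, -0.0007, 0.04], [0.0068, -0.0007, 0.042], [0.0068, -0.0007, 0.042], [0.0068, -0.0007, 0.042]], rot=[[0, 0, 0], [0, 0, 0], [0, 0, 0], [0, 0, 0], [0, 0, 0], [0, 0, 0], [0, 0, 0], [0, 0, 0], [0, 0, 0]], gripper=[0.5, 0.5, 0.5, 0.5, 0.5, 0.5, 0.5, 0.5, 0.5])

```text
clock: 23.1
position: [453.5, 162.9, 118.7]
tcp_rot: [-0.601, 0.799, -0.0, 0.0]
wrist_force: [0.5, 0.5, -1.8]
opening: 61.3
gripper_force: 29.0
```

```bash
python3 - <<'E'
from h import *
np.set_printoptions(linewidth=200)
p,R=cur();print(p.round(1),R[:,0].round(3),R[:,2].round(3))
s=arm.get_image("side");cv2.imwrite("pics/s8.png",s);g=cv2.cvtColor(s,cv2.COLOR_BGR2GRAY)
d=-R[:,0];v=np.array([-d[1],d[0],0])
for j in(1,-1):
    P=np.array([454.85,169.5,0])+60*d+31*j*v;P[2]=p[2]+27;print("wanted",P.round(1),proj("side",P).round(2))
for r in range(303,322): print(r,g[r,256:294])
E
```

```text
[453.5 162.9 118.7] [-0.277 -0.961 -0.   ] [ 0.001  0.    -1.   ]
wanted [441.7 235.7 145.7] [290.15 315.13]
wanted [501.3 218.6 145.7] [262.14 309.15]
303 [160 158 157 156 156 156 155 150 138 119 102 100 100 105 122 139 145 145 142 138 132 118  96  84  81  79  81  80  80  80  80  82  88  94  95  97  98 103]
304 [164 160 157 157 157 156 154 147 133 110  97  92  92 105 124 140 146 146 145 144 140 125 106  89  82  79  81  80  79  80  81  83  86  91  94  97  99 103]
305 [169 165 163 161 160 156 151 142 128 107  98  94  93 105 126 142 147 147 148 147 142 133 119 100  87  81  80  80  81  82  84  86  87  88  89  94  98 104]
306 [173 170 169 168 165 160 152 144 130 110 100  99  99 112 131 142 147 148 147 146 146 141 132 116  96  84  80  81  83  86  88  90  91  90  89  95 101 108]
307 [172 172 172 172 169 165 158 151 138 122 111 108 109 120 137 145 147 147 146 147 147 144 140 130 112  94  86  84  87  91  93  96  96  92  91 100 107 114]
308 [172 172 172 172 171 168 160 149 138 128 124 121 121 127 138 144 146 147 147 146 146 147 144 140 128 111  97  90  91  93  96  98  98  96  98 107 115 120]

[... 1353 characters left out ...]
 85  82  82  84  86  82  81  78  75  75  75  83  97 110 118 122 122]
318 [158 155 154 153 151 143 125 105  87  77  74  74  74  75  76  77  78  81  83  82  84  83  81  82  84  85  84  84  82  80  78  80  90 105 115 119 121 123]
319 [156 154 155 154 152 143 127 110  93  82  76  75  74  74  75  74  73  72  74  78  77  78  77  80  83  86  87  87  87  85  85  85  94 108 117 120 121 122]
320 [156 155 156 155 151 138 117  97  87  80  79  77  76  75  75  74  74  75  73  74  74  74  74  75  78  78  80  81  84  84  86  86  94 108 117 120 121 122]
321 [156 157 157 158 152 136 113  91  81  76  76  78  78  80  80  79  78  77  76  75  74  75  74  73  73  73  73  74  76  79  78  81  92 106 117 120 121 121]
```

>>> jog_arm(dp=[[-0.0006, -0.0004, 0.002], [-0.0006, -0.0004, 0.004], [-0.0006, -0.0004, 0.006], [-0.0006, -0.0004, 0.007], [-0.0006, -0.0004, 0.007], [-0.0006, -0.0004, 0.007]], rot=[[0, 0, 0], [0, 0, 0], [0, 0, 0], [0, 0, 0], [0, 0, 0], [0, 0, 0]], gripper=[0.5, 0.5, 0.5, 0.5, 0.5, 0.5])

```text
clock: 23.75
position: [453.9, 163.1, 111.5]
tcp_rot: [-0.601, 0.799, -0.0, 0.0]
wrist_force: [0.6, 0.5, -0.4]
opening: 61.5
gripper_force: 29.0
```

>>> jog_arm(dp=[[0, 0, 0.001], [0, 0, 0.002], [0, 0, 0.003], [0, 0, 0.003]], rot=[[0, 0, 0], [0, 0, 0], [0, 0, 0], [0, 0, 0]], gripper=[0.5, 0.5, 0.5, 0.5])

```text
clock: 24.15
position: [453.9, 163.0, 108.3]
tcp_rot: [-0.601, 0.799, -0.0, 0.0]
wrist_force: [0.1, -0.4, -1.3]
opening: 61.6
gripper_force: 29.0
```

>>> jog_arm(dp=[[0, 0, 0.001], [0, 0, 0.002], [0, 0, 0.002], [0, 0, 0.002]], rot=[[0, 0, 0], [0, 0, 0], [0, 0, 0], [0, 0, 0]], gripper=[0.5, 0.5, 0.5, 0.5])

```text
clock: 24.55
position: [454.0, 163.3, 107.8]
tcp_rot: [-0.601, 0.799, -0.001, 0.0]
wrist_force: [-4.7, -4.3, 17.3]
opening: 61.8
gripper_force: 31.3
```

Contact at 107.8 matches the seated height (65+42). Release and retreat upward.

>>> jog_arm(dp=[[0, 0, -0.001], [0, 0, -0.001], [0, 0, -0.001], [0, 0, -0.001], [0, 0, -0.001], [0, 0, -0.001], [0, 0, -0.001], [0, 0, -0.001]], rot=[[0, 0, 0], [0, 0, 0], [0, 0, 0], [0, 0, 0], [0, 0, 0], [0, 0, 0], [0, 0, 0], [0, 0, 0]], gripper=[0.5, 0.5, -0.5, -0.7, -1, -1, -1, -1])

```text
clock: 25.35
position: [453.9, 163.1, 107.4]
tcp_rot: [-0.601, 0.799, -0.0, 0.0]
wrist_force: [0.9, 0.5, 0.1]
opening: 85.4
gripper_force: 0.0
```

>>> jog_arm(dp=[[0, 0, -0.01], [0, 0, -0.03], [0, 0, -0.06], [0, 0, -0.1], [0, 0, -0.14], [0.05, 0, -0.14], [0.1, 0, -0.14], [0.15, 0, -0.14], [0.2, 0, -0.14], [0.23, 0, -0.14], [0.23, 0, -0.14], [0.23, 0, -0.14]], rot=[[0, 0, 0], [0, 0, 0], [0, 0, 0], [0, 0, 0], [0, 0, 0], [0, 0, 0], [0, 0, 0], [0, 0, 0], [0, 0, 0], [0, 0, 0], [0, 0, 0], [0, 0, 0]], gripper=[-1, -1, -1, -1, -1, -1, -1, -1, -1, -1, -1, -1])

```text
clock: 26.55
position: [389.9, -58.8, 247.9]
tcp_rot: [-0.6, 0.8, -0.001, -0.0]
wrist_force: [0.9, 0.2, 0.0]
opening: 85.2
gripper_force: 0.0
```

```bash
python3 - <<'E'
from h import *
t=arm.get_image("top");s=arm.get_image("side");cv2.imwrite("pics/t9.png",t);cv2.imwrite("pics/s9.png",s)
a=t[180:240,130:200];b=s[245:340,245:315]
cv2.imwrite("pics/h9.png",np.hstack([np.pad(cv2.resize(a,(396,340),interpolation=2),((0,203),(0,0),(0,0))),cv2.resize(b,(400,543),interpolation=2)]))
d=np.array([.274,.962,0]);v=np.array([-d[1],d[0],0])
for i,j in((1,1),(1,-1),(-1,-1),(-1,1)):
    P=np.array([454.85,169.5,134])+60*i*d+31*j*v;print(P.round(0),proj("top",P).round(1),proj("side",P).round(1))
for n,r,im in(("top",(134,180,56,50),t),("side",(250,254,54,80),s)):
  for q in outline(n,im,r): print(n,q.round(1),ray(n,q,134)[:2].round(0))
E
```

```text
[441. 236. 134.] [135.8 210.4] [289.9 316.5]
[501. 219. 134.] [141.9 191.2] [262.2 310.7]
[468. 103. 134.] [179.3 201.3] [272.6 260.7]
[409. 120. 134.] [173.5 220.7] [298.6 265.8]
top [133.6 179.6] [538. 245.]
top [140.2 179.6] [538. 225.]
top [179.9 201.7] [467. 101.]
top [184.9 206.8] [451.  86.]
top [180.1 223.3] [400. 100.]
top [177.1 224.3] [397. 109.]
top [143.3 216.8] [422. 212.]
top [133.6 201.3] [470. 243.]
side [273.1 259.8] [467. 101.]
side [297.8 266.4] [411. 122.]
side [289.7 321.3] [443. 246.]
side [286.9 329.4] [451. 263.]
side [283.4 333.4] [459. 270.]
side [271.3 330.6] [485. 263.]
side [261.6 320.6] [504. 240.]
side [262.9 304.1] [498. 204.]
```

View pics/h9.png

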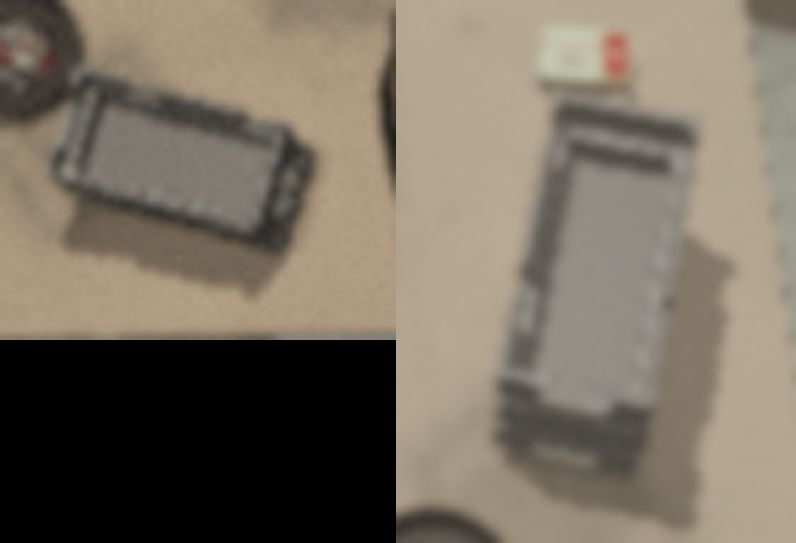

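The tower stands level. The top bin's cut front is at the near end (575,400), and its far rim corners cast to (467,101) and (411,122), against (465,104) and (410,123) for the bin below. The gripper is clear, so I'll hand in.

```bash
python3 -c "
from station import arm
print(arm.hand_in())"
```

```text
the job is handed in; nothing more can be done
None
```

The job is handed in with the tower built: bin_upper sits end for end on bin_loaded and bin_under end for end on bin_upper, both seated within 1–2 mm by my camera measurements; the verdict itself was not shown.

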